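Index the rotary table to the cone post and lock it

ROBOT

A 7-joint arm with a two-finger parallel gripper is mounted at the origin on the work surface. World frame = base frame: x ahead of the robot, y to its left, z up, the work surface at z = 0. Lengths are in mm, angles in rad, forces in N, time in s.
With the tool pointing down it reaches from about 425 to 875 mm from the base axis. Payload 4.7 kg.
Tool frame: the origin (TCP) lies midway between the tips of the shut fingers; the grasp point (between the pads) lies 19 mm behind it (robot.grip_depth is the distance from the TCP to the grasp point, in mm); z points along the fingers, y is the direction in which the jaws open and shut (so a half turn about z gives the same grasp; the last joint's range is limited). The gripper opens to 87 mm and grips with 3 to 60 N. Pads are 19 mm wide; open, the fingers measure 117 mm over their backs; the gripper's body (75 mm by 190 mm) begins 51 mm behind the grasp point.
Start: joints at [1.234, 0.321, -0.07, 1.45, 0.023, 1.371, -0.057], TCP at [223.353, -610.442, 222.587] pointing down, gripper open.
Joint ranges: [-2.86, 2.86], [-0.3, 2.09], [-1.38, 1.24], [0.06, 2.45], [-1.56, 4.7], [0.09, 2.05], [-2.69, 2.69]. Speed limits (rad/s): [2.57, 2.57, 3.14, 3.14, 3.14, 3.14, 3.14].

INTERFACE

Orientations are given as a 3x3 rotation matrix whose columns are the frame's x, y, z axes.
In Python, from bench import robot, viewer, workorder, recognise, landmark_of gives the robot as it stands.
- The arm moves only by the tool apply_moves, never from a script. Its argument "commands" is a list of rows, each an object of numbers: "x", "y", "z": the shift along the world's x, y, z in m; "twist": the turn about the world's z in degrees. In form: [{"x": .., "y": .., "z": .., "twist": ..}, ...]. A call has 1 to 10 rows; each row shifts and turns the commanded pose from where the row before left it; what a row does not reach is not made up. A row lasts 1/12 s, in which the tool goes at most 41.7 mm and 7.16 degrees, less where a joint would pass 70% of its speed; a pose out of reach is approached as far as the arm can. A call is refused whole if a number of a shift passes 0.0417 or a number of a turn 7.16, either way. A call with a gripper value outside its range is refused whole. "grip" is the closure in counts, from 0 (fully open) to 255 (shut), set as the call begins (left out, the last holds). The fingers move at their own pace and stop on an object; "squeeze" is the grip in N (left out, the last holds). Time passes only in rows, so rows that do not move let the fingers close. It gives the time, the measured TCP pose, the force and the opening at its end, in the units of the state.
- robot.get_state(): the state, without advancing time (a new reading comes with each control period).
- viewer.read_camera(name): name is "scene" or "top" or "wrist"; returns (picture, depth): 480x640x3 uint8, blue, green, red; 480x640 float32, mm along the optical axis (not along the pixel's ray), 0 where there is no reading.
- viewer.get_calibration(name): a dict with "K" (3x3 intrinsics, pixels), "R" (3x3) and "t" (3): a world point X has camera coordinates R X + t. Camera axes: x right, y down, z forward; pixel columns grow to the right and rows downward; lengths in mm; the calibration is good to about 2 mm. A picture is of the moment at which its call begins: read the wrist's pose just before it. get_calibration takes no time and is no camera call; for the wrist camera it gives the pose at the moment of the call.
- workorder.hand_in(): hands the job in, once; it reports no verdict.
Trained networks look in the newest picture that a camera, given by its name, has taken for a name from the list of things; names that differ only in an ending like _2 or _b are one class to them, and where a whole thing is asked for, a point or a joint stands for the part that bears it (a point fixed in the world has none). Each returns a list of dicts, best first, with "confidence" (0 to 1); they miss things now and then, are a little off and sometimes report something else, mostly with a low value. They report only what shows in the picture. A call takes as long as a camera call.
- recognise(query, camera): "centre" ([x, y, z] in mm, in the coordinates of the camera as it stood for that picture, good to about 4 mm: the middle of the surface that is visible of it).
- landmark_of(query, camera): "centre" ([x, y, z] in mm, in the coordinates of the camera as it stood for that picture, good to about 4 mm: a listed point, or the origin of a listed thing).
The state is a dict: "clock": time; "joint_pos": joint angles; "joint_vel": joint speeds; "effort": joint torques, N m; "position": TCP position; "tcp_rot": TCP orientation; "ft_force": force on the tool from outside, world axes, zero at the start; "moment": the same for the moment, N m; "gripper_width": finger opening in mm.
Only numpy, scipy, OpenCV 4.12 (cv2) and the standard library are available. Lean on these libraries where they do the work, as an engineer would, in place of code of your own. Each camera call takes 0.05 s, during which the arm holds its last target.

TASK

Push on the arms of the small indexing table with a fingertip to turn it until its pointed arm points straight at the post with the cone-shaped top. Only then push the lock lever on the table's base round until it meets its stop pin, leaving the pointed arm aimed at the cone post. The flange stays standing in the middle of the table: it is not to be lifted or shoved off its place, and the other loose things on the bench are left where they are.

Things in the scene. Friction and masses are not known exactly. Their poses are not given: they have to be found in the camera images.
- index_arm (a joint): Turning angle (rad) of the indexing table's steel platform about its vertical axis; grows counter-clockwise seen from above; limits -2.0 to 2.0. Stays where it is left (dry friction 0.3 N m, damping 0.12 N m s/rad). Platform: disc of radius 70 mm, top 65 mm above the bench. Three level arms stand out of its rim, 120 degrees apart.
- hub (a point): Point on the platform's axis at the arms' mid-height (58 mm above the bench). Turns with the platform: its x axis runs along the pointed arm, z is up. The pointed arm is a square bar 12 x 12 mm out to 120 mm from the axis, then a cone point. The two others are shorter round bars, 10 mm thick, with black balls of 22 mm (centre 100 mm from the axis).
- base: Fixed base of the indexing table; origin on the platform's axis at bench height. Grey plate 15 mm thick, 170 mm square, with a lug 80 mm wide that runs out to 210 mm from the axis in its -y direction and carries the lock lever. A drum of radius 75 mm, top 50 mm above the bench, carries the platform.
- pointer_tip (a point): Point of the pointed arm, 135 mm from the axis, 58 mm above the bench.
- cone_mid (a point): The wanted post, fixed to the bench: round steel post 24 mm across with a pointed cone top, 88 mm tall in all, on a round foot 38 mm across. This point lies on its axis, 50 mm above the bench. It stands 155 to 205 mm from the platform's axis, on either side.
- square_mid (a point): The other post, not wanted, fixed to the bench on the opposite side: square 26 x 26 mm, flat top, 85 mm tall, on the same round foot. This point lies on its axis, 50 mm above the bench.
- lock (a joint): Lock lever angle (rad) about its own vertical pivot; grows counter-clockwise seen from above. It starts between 0 and 0.3 (open) and meets its stop at 1.2 (locked), beside a steel stop pin 12 mm thick, 63 mm above the bench. Stays where it is left (dry friction 0.15 N m).
- lock_pivot (a point): Pivot of the lock lever, at the lever's mid-height, 56 mm above the bench, on the lug of the base, 143 mm from the platform's axis. Its hub is 30 mm across. Turns with the lever: its x axis runs along the lever.
- lock_tip (a point): Centre of the black ball of 24 mm at the lever's end, 85 mm from the pivot, 56 mm above the bench. The lever between is a round steel bar 12 mm thick.
- flange_mid (a point): Aluminium flange standing loose in the middle of the platform: disc 64 mm across and 12 mm thick with a boss 38 mm across on top, 36 mm tall in all; this point is its centre, half-way up (83 mm above the bench).
- bushing: Bystander, loose on the bench: brass bushing, 34 mm across, 34 mm tall, with a hole; origin at the centre of its underside.
- collar: Bystander, loose on the bench: dark steel collar, 48 mm across, 18 mm tall; origin at the centre of its underside.
- slug: Bystander, loose on the bench: aluminium round slug, 28 mm across, 45 mm tall; origin at the centre of its underside.
- toolholder: Bystander, loose on the bench: dark steel block 75 x 38 x 35 mm; origin at the centre of its underside.
- wrench: Bystander, loose on the bench: open-ended wrench, 190 mm long, lying flat; origin at the centre of its underside.
- oil: Bystander, loose on the bench: grey bottle with black cap, 60 mm across, 150 mm tall; origin at the centre of its underside.
- parts_cup: Bystander, loose on the bench: steel bowl, 72 mm across, 50 mm tall; origin at the centre of its underside.

How it is judged:
By the outcome, as a careful person would: the job done as asked, in the order asked, and still so for the second after the job is handed in, with the robot touching nothing.
It also fails if it takes over 58 s, if anything falls off the work surface, if the arm or the gripper's body presses on something with over 40 N, if the wrist force passes 120 N, or if a joint passes its speed limit or range.

## Working session

There is one attempt and no reset: what is moved stays moved. The work goes in short steps, Python scripts to look and compute and a tool call to move; the robot and the scene stay as the last step left them, time stands still between calls to the robot, and variables do not carry over. Pictures are saved under pics/ and viewed, and the job is handed in when it is done.

Besides the shell and the picture viewer there is one more tool, called after ">>>" as name([rows], argument=value, ...), one row to a line, values as JSON. apply_moves: Moves the arm, as the interface text tells. Its arguments: {"type":"object","properties":{"commands":{"type":"array","items":{"type":"object","properties":{"x":{"type":"number"},"y":{"type":"number"},"z":{"type":"number"},"twist":{"type":"number"}}}},"grip":{"type":"number"},"squeeze":{"type":"number"}},"required":["commands"]}

```bash
mkdir -p pics; ls; cat > h.py <<'E'
import numpy as np, cv2
from bench import robot, viewer, workorder, recognise, landmark_of
def world(c,cal): return np.array(cal["R"]).T@(np.array(c)-np.array(cal["t"]))
def lm(q,cam,cal,f=landmark_of,n=2):
    for d in f(q,cam)[:n]:
        print(q,cam,np.round(world(d["centre"],cal),0),round(d["confidence"],2))
E
python3 - <<'E'
from h import *
for n in ["scene","top"]:
    cal=viewer.get_calibration(n)
    im,d=viewer.read_camera(n); cv2.imwrite(f"pics/{n}0.png",im)
    print(n,np.round(cal["K"],0).tolist(),np.round(cal["R"],2).tolist(),np.round(cal["t"]))
    for q in ["hub","pointer_tip","cone_mid","square_mid","lock_pivot","lock_tip","flange_mid","base"]:
        lm(q,n,cal)
    if n=="top":
        for q in ["bushing","collar","slug","toolholder","wrench","oil","parts_cup"]: lm(q,n,cal,n=1)
print(robot.get_state())
E
```

```text
pics
scene [[514.0, 0.0, 321.0], [0.0, 514.0, 240.0], [0.0, 0.0, 1.0]] [[0.26, 0.97, -0.01], [0.62, -0.17, -0.77], [-0.74, 0.19, -0.64]] [-169. -283. 1524.]
hub scene [578. -27.  53.] 0.69
pointer_tip scene [707. -43.  57.] 0.79
square_mid scene [654. 118.  44.] 0.74
square_mid scene [424.  34.  -3.] 0.74
lock_pivot scene [ 522. -161.   56.] 0.74
lock_pivot scene [573. 138.  -3.] 0.55
lock_tip scene [ 437. -169.   62.] 0.91
lock_tip scene [713. -43.  56.] 0.46
flange_mid scene [571. -24.  81.] 0.81
base scene [578. -21.  -2.] 0.98
base scene [708. -44.  58.] 0.68
top [[530.0, 0.0, 325.0], [0.0, 530.0, 238.0], [0.0, 0.0, 1.0]] [[0.03, -1.0, 0.01], [-1.0, -0.03, -0.09], [0.1, -0.01, -1.0]] [ -14.  568. 1267.]
hub top [579. -25.  56.] 0.65
pointer_tip top [711. -44.  58.] 0.85
cone_mid top [ 633. -200.   49.] 0.73
square_mid top [655. 117.  50.] 0.72
lock_pivot top [ 521. -160.   54.] 0.87
lock_tip top [ 437. -178.   56.] 0.81
lock_tip top [576. -31.  -1.] 0.35
flange_mid top [572. -28.  83.] 0.93
base top [577. -30.  -1.] 0.97
bushing top [750.  -7.  -1.] 0.57
collar top [425.  34.  -1
[... 293 characters left out ...]
081897, -0.05689333]), 'joint_vel': array([ 0.00076211, -0.00046387, -0.00077032,  0.00052502, -0.0002143 ,
       -0.00028121, -0.00012175]), 'effort': array([ 3.27436237e-04, -4.91094661e+01, -4.03223829e-01, -3.12766707e+01,
       -6.36837864e-02,  3.39232385e-02,  4.20143033e-05]), 'position': array([ 223.31827698, -610.42983407,  222.57171419]), 'tcp_rot': array([[ 9.39106906e-01,  3.43625112e-01, -3.62318056e-05],
       [ 3.43625110e-01, -9.39106906e-01, -4.56560883e-05],
       [-4.97141173e-05,  3.04257897e-05, -9.99999998e-01]]), 'ft_force': array([-0.24561762, -0.37164048,  0.94906552]), 'moment': array([-0.01794694,  0.02763091, -0.02039768]), 'gripper_width': 86.67274163199674}
```

View pics/top0.png

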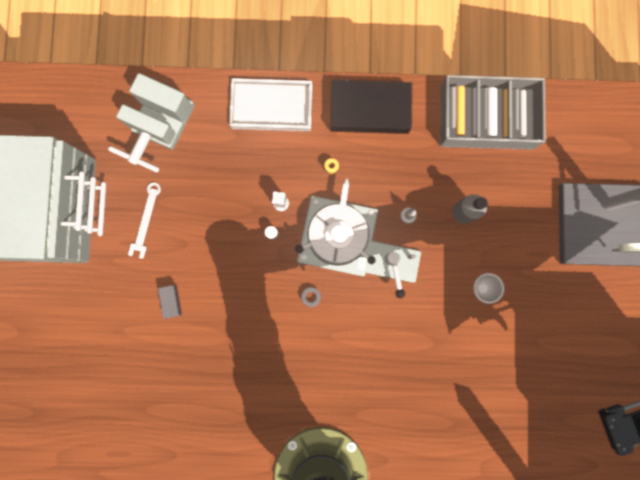

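View pics/scene0.png

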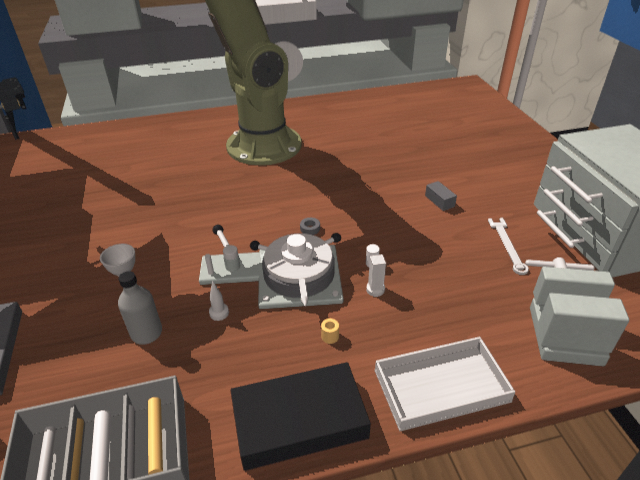

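The top view shows the table centre near pixel (338,232), the pointer tip at (346,182), the cone post at (408,215) and the lock ball at (400,293). They agree with the networks: the hub is about (578,-27), the cone 180 mm away at -72°, and the pointer at -7°. I'll shut the gripper and travel there.

>>> apply_moves([
  {"x": 0.02,"y": 0.027,"twist": 7},
  {"x": 0.02,"y": 0.027,"twist": 7},
  {"x": 0.02,"y": 0.027,"twist": 7},
  {"x": 0.02,"y": 0.027,"twist": 7},
  {"x": 0.02,"y": 0.027,"twist": 7},
  {"x": 0.02,"y": 0.027,"twist": 7},
  {"x": 0.02,"y": 0.027,"twist": 7},
  {"x": 0.02,"y": 0.027,"twist": 7},
  {"x": 0.02,"y": 0.027,"twist": 7},
  {"x": 0.02,"y": 0.027,"twist": 7},
], grip=255)

```text
schema error: expected keys x, y, z, twist
```

>>> apply_moves([
  {"x": 0.02,"y": 0.027,"twist": 7},
  {"x": 0.02,"y": 0.027,"twist": 7},
  {"x": 0.02,"y": 0.027,"twist": 7},
  {"x": 0.02,"y": 0.027,"twist": 7},
  {"x": 0.02,"y": 0.027,"twist": 7},
  {"x": 0.02,"y": 0.027,"twist": 7},
  {"x": 0.02,"y": 0.027,"twist": 7},
  {"x": 0.02,"y": 0.027,"twist": 7},
  {"x": 0.02,"y": 0.027,"twist": 7},
  {"x": 0.02,"y": 0.027,"twist": 7},
])

```text
schema error: expected keys x, y, z, twist
```

>>> apply_moves([
  {"x": 0.02,"y": 0.027,"z": 0,"twist": 7},
  {"x": 0.02,"y": 0.027,"z": 0,"twist": 7},
  {"x": 0.02,"y": 0.027,"z": 0,"twist": 7},
  {"x": 0.02,"y": 0.027,"z": 0,"twist": 7},
  {"x": 0.02,"y": 0.027,"z": 0,"twist": 7},
  {"x": 0.02,"y": 0.027,"z": 0,"twist": 7},
  {"x": 0.02,"y": 0.027,"z": 0,"twist": 7},
  {"x": 0.02,"y": 0.027,"z": 0,"twist": 7},
  {"x": 0.02,"y": 0.027,"z": 0,"twist": 7},
  {"x": 0.02,"y": 0.027,"z": 0,"twist": 7},
], grip=255)

```text
clock: 2.08
position: [424.1, -339.0, 222.9]
tcp_rot: [[-0.008, 1.0, 0.0], [1.0, 0.008, -0.001], [-0.001, 0.0, -1.0]]
ft_force: [0.2, 0.1, -0.6]
gripper_width: 28.2
```

>>> apply_moves([
  {"x": 0.02,"y": 0.027,"z": 0,"twist": 7},
  {"x": 0.02,"y": 0.027,"z": 0,"twist": 7},
  {"x": 0.02,"y": 0.027,"z": 0,"twist": 7},
  {"x": 0.02,"y": 0.027,"z": 0,"twist": 7},
  {"x": 0.02,"y": 0.027,"z": 0,"twist": 7},
  {"x": 0.02,"y": 0.027,"z": 0,"twist": 7},
  {"x": 0.02,"y": 0.027,"z": 0,"twist": 7},
  {"x": 0.02,"y": 0.027,"z": 0,"twist": 7},
  {"x": 0.02,"y": 0.027,"z": 0,"twist": 7},
  {"x": 0.02,"y": 0.027,"z": 0,"twist": 7},
])

```text
clock: 2.92
position: [624.2, -69.3, 222.8]
tcp_rot: [[-0.942, 0.335, 0.001], [0.335, 0.942, -0.0], [-0.001, -0.0, -1.0]]
ft_force: [-0.2, -0.8, 0.0]
gripper_width: 0.5
```

```bash
python3 - <<'E'
from h import *
cal=viewer.get_calibration("wrist")
im,d=viewer.read_camera("wrist"); cv2.imwrite("pics/w1.png",im)
for q in ["hub","pointer_tip","cone_mid","square_mid","lock_pivot","lock_tip","flange_mid","base","bushing"]: lm(q,"wrist",cal)
s=robot.get_state();print(s["clock"],np.round(s["joint_pos"],2))
E
```

```text
hub wrist [ 628. -199.   49.] 0.29
pointer_tip wrist [706. -45.  55.] 0.95
cone_mid wrist [ 626. -200.   52.] 0.61
cone_mid wrist [747.  -5.  -1.] 0.57
square_mid wrist [658. 113.  52.] 0.67
lock_pivot wrist [655. 113.  50.] 0.23
lock_tip wrist [ 435. -177.   59.] 0.57
flange_mid wrist [571. -25.  79.] 0.75
flange_mid wrist [706. -43.  56.] 0.24
bushing wrist [747.  -7.  -2.] 0.65
3.4167 [ 0.63  0.35 -0.71  1.49  0.23  1.38  1.13]
```

View pics/w1.png

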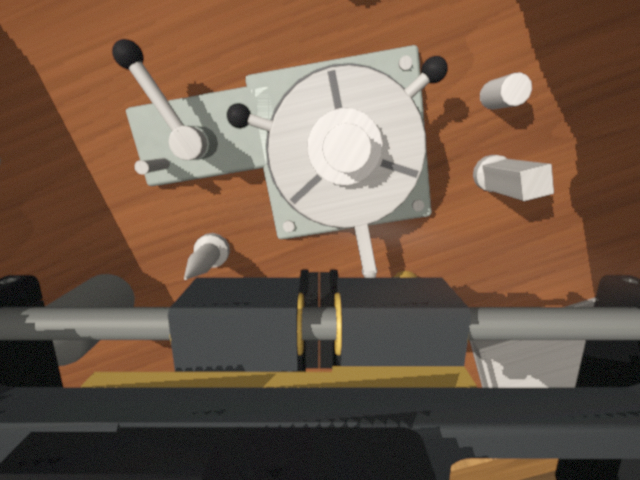

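The wrist view shows the platform centred at about (346,146), the pointer tip near (369,275), the cone tip at (188,277) with its foot at (211,250), the lock ball at (127,53) and the stop pin at (142,167). I'll turn these pixels into positions.

```bash
cat >> h.py <<'E'
def pix(u,v,z,cal):
    K,R,t=[np.array(cal[k]) for k in "KRt"]
    d=R.T@np.linalg.inv(K)@np.array([u,v,1.]); c=-R.T@t
    return c+d*(z-c[2])/d[2]
E
python3 - <<'E'
from h import *
s=robot.get_state();print(s["position"])
cal=viewer.get_calibration("wrist"); print("cam",-np.array(cal["R"]).T@cal["t"])
im=cv2.imread("pics/w1.png"); top=cv2.imread("pics/top0.png")
print("tip",pix(369,277,60,cal),"cone apex",pix(187,277,88,cal),"foot",pix(211,250,4,cal),"plat",pix(346,146,65,cal),"ball",pix(127,53,56,cal),"piv",pix(190,141,62,cal), "pin",pix(142,167,63,cal))
v=cv2.resize(im[20:300,80:560],None,fx=1.66,fy=1.66,interpolation=cv2.INTER_CUBIC);cv2.imwrite("pics/w1z.png",v)
ct=viewer.get_calibration("top")
v=cv2.resize(top[160:320,260:440],None,fx=3.7,fy=3.7,interpolation=cv2.INTER_CUBIC);cv2.imwrite("pics/t0z.png",v)
E
```

```text
[622.96965814 -71.99744539 222.74851215]
cam [554.77989079 -47.09151006 384.46483318]
tip [697.83332331 -46.33467503  60.        ] cone apex [ 628.95996203 -201.67641494   88.        ] foot [ 629.41578129 -205.29377989    4.        ] plat [570.31407088 -27.39369488  65.        ] ball [ 434.61194443 -176.83211393   56.        ] piv [ 518.96468538 -155.95757306   62.        ] pin [ 524.76997418 -206.21177697   63.        ]
```

View pics/w1z.png

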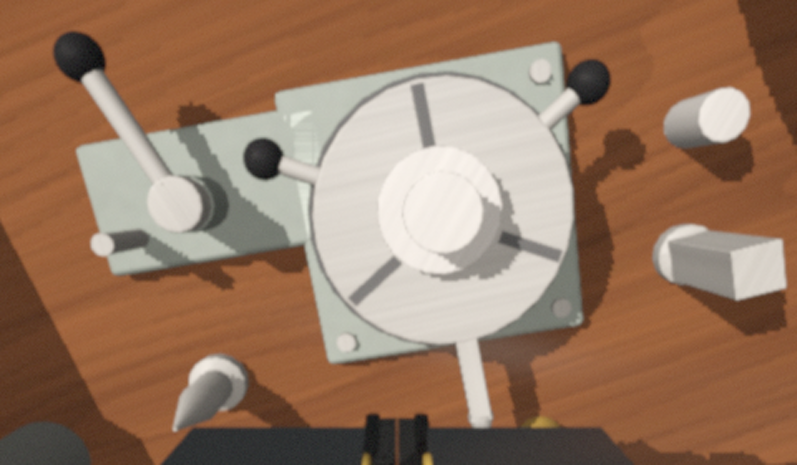

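View pics/t0z.png

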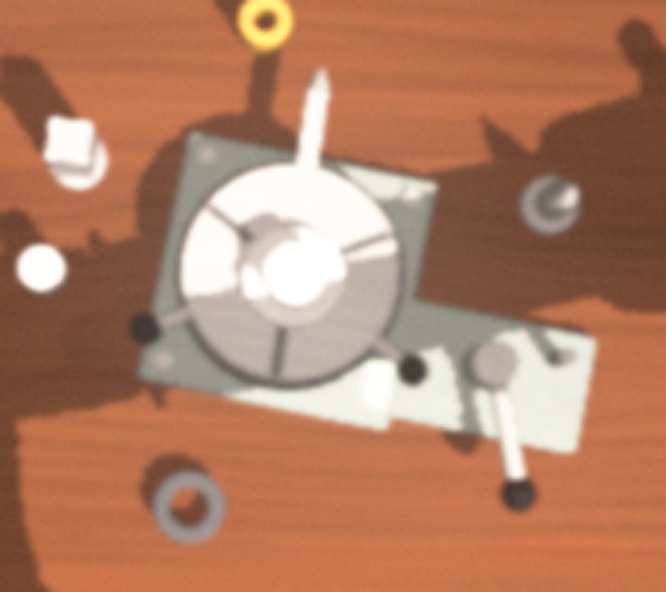

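>>> apply_moves([
  {"x": 0.019,"y": 0.021,"z": 0,"twist": 6.3},
  {"x": 0.019,"y": 0.021,"z": 0,"twist": 6.3},
  {"x": 0.019,"y": 0.021,"z": 0,"twist": 0},
  {"x": 0,"y": 0,"z": -0.02,"twist": 0},
  {"x": 0,"y": 0,"z": -0.025,"twist": 0},
  {"x": 0,"y": 0,"z": -0.025,"twist": 0},
  {"x": 0,"y": 0,"z": -0.02,"twist": 0},
  {"x": 0,"y": 0,"z": 0,"twist": 0},
])

```text
clock: 4.08
position: [677.3, -9.0, 127.6]
tcp_rot: [[-0.992, 0.128, -0.008], [0.128, 0.992, -0.0], [0.008, -0.001, -1.0]]
ft_force: [-0.8, -1.0, -0.2]
gripper_width: 0.4
```

```bash
python3 - <<'E'
from h import *
cal=viewer.get_calibration("wrist")
im,d=viewer.read_camera("wrist"); cv2.imwrite("pics/w2.png",im)
s=robot.get_state();print(s["clock"],s["position"])
E
```

```text
4.1333 [678.57895345  -8.70909241 130.28610118]
```

View pics/w2.png

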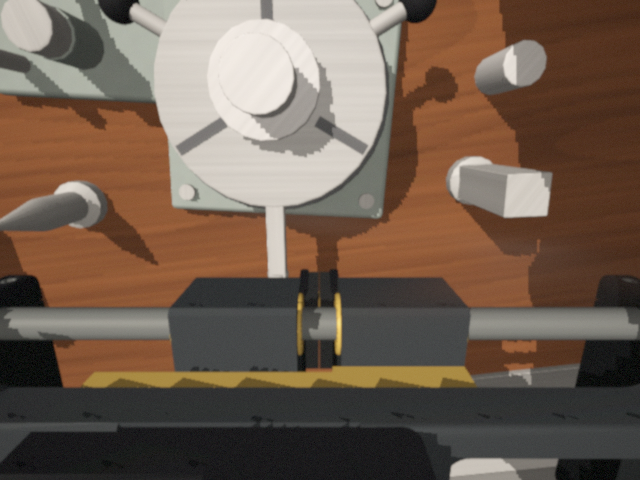

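The fingertip at column 300-345 sits on the far (+y) side of the pointer arm, whose right edge is at column 286. It is clear of the arm, so I'll descend.

>>> apply_moves([
  {"x": 0,"y": 0,"z": -0.02,"twist": 0},
  {"x": 0,"y": 0,"z": -0.02,"twist": 0},
  {"x": 0,"y": 0,"z": -0.02,"twist": 0},
  {"x": 0,"y": 0,"z": -0.015,"twist": 0},
  {"x": 0,"y": 0,"z": -0.005,"twist": 0},
  {"x": 0,"y": 0,"z": 0,"twist": 0},
])

```text
clock: 4.63
position: [680.0, -7.8, 52.2]
tcp_rot: [[-0.992, 0.128, -0.001], [0.128, 0.992, 0.0], [0.001, -0.0, -1.0]]
ft_force: [-0.3, -1.0, -0.2]
gripper_width: 0.9
```

```bash
cat > arc.py <<'E'
import numpy as np
def P(th,c,r,d):
    a=np.radians(th);u=np.array([np.cos(a),np.sin(a)]);n=np.array([-u[1],u[0]])
    return np.array(c)+r*u+d*n
def rows(ths,c,r,d,start,z=0):
    p=np.array(start)
    out=[]
    for t in ths:
        q=P(t,c,r,d);out.append(np.round((q-p)/1000,4).tolist());p=p+np.round((q-p)/1000,4)*1000
    print(out,p)
E
python3 - <<'E'
from arc import *
c=(576.5,-27.5)
rows([-4,-7,-10,-13,-16,-19,-22],c,100,21,(680,-7.8))
p=P(-22,c,100,21); rows(range(-25,-54,-3),c,100,21,p)
E
```

```text
[[-0.0023, -0.0057], [0.0006, -0.0053], [0.0003, -0.0054], [0.0001, -0.0053], [-0.0003, -0.0054], [-0.0005, -0.0053], [-0.0008, -0.0053]] [677.1 -45.5]
[[-0.0011, -0.0052], [-0.0013, -0.0052], [-0.0017, -0.0051], [-0.0018, -0.005], [-0.0022, -0.0049], [-0.0024, -0.0048], [-0.0026, -0.0047], [-0.0029, -0.0045], [-0.0031, -0.0043], [-0.0034, -0.0042]] [654.58512392 -93.3897984 ]
```

>>> apply_moves([
  {"x": -0.0023,"y": -0.0057,"z": -0.002,"twist": 0},
  {"x": 0.0006,"y": -0.0053,"z": 0,"twist": 0},
  {"x": 0.0003,"y": -0.0054,"z": 0,"twist": -3},
  {"x": 0.0001,"y": -0.0053,"z": 0,"twist": -3},
  {"x": -0.0003,"y": -0.0054,"z": 0,"twist": -3},
  {"x": -0.0005,"y": -0.0053,"z": 0,"twist": -3},
  {"x": -0.0008,"y": -0.0053,"z": 0,"twist": -3},
  {"x": 0,"y": 0,"z": 0,"twist": 0},
])

```text
clock: 5.3
position: [678.0, -45.8, 51.9]
tcp_rot: [[-0.924, 0.382, 0.002], [0.382, 0.924, 0.0], [-0.001, 0.001, -1.0]]
ft_force: [-0.7, 1.4, 0.0]
gripper_width: -0.1
```

```bash
python3 - <<'E'
from h import *
cal=viewer.get_calibration("wrist")
im,d=viewer.read_camera("wrist"); cv2.imwrite("pics/w3.png",im)
s=robot.get_state();print(s["clock"],s["position"],s["ft_force"])
E
```

```text
5.35 [678.08217633 -45.8696625   51.84841122] [-0.67095956 -0.20797323  1.80686965]
```

View pics/w3.png

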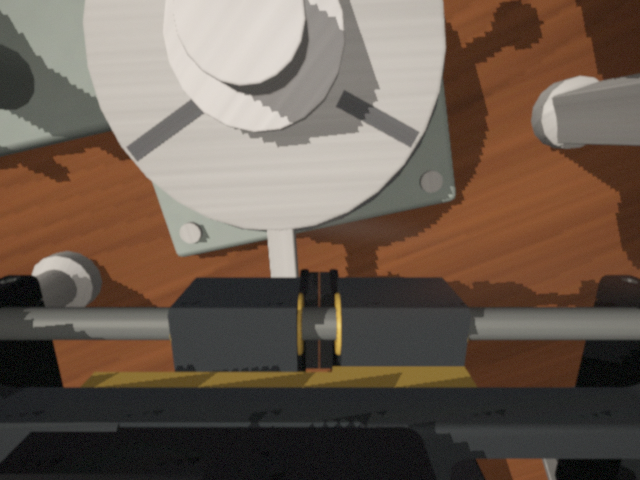

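The platform turns with the fingertip: the arm stays vertical at column 283, right beside the finger. I'll continue along the arc.

>>> apply_moves([
  {"x": -0.0011,"y": -0.0052,"z": -0.003,"twist": -3},
  {"x": -0.0013,"y": -0.0052,"z": 0,"twist": -3},
  {"x": -0.0017,"y": -0.0051,"z": 0,"twist": -3},
  {"x": -0.0018,"y": -0.005,"z": 0,"twist": -3},
  {"x": -0.0022,"y": -0.0049,"z": 0,"twist": -3},
  {"x": -0.0024,"y": -0.0048,"z": 0,"twist": -3},
  {"x": -0.0026,"y": -0.0047,"z": 0,"twist": -3},
  {"x": -0.0029,"y": -0.0045,"z": 0,"twist": -3},
  {"x": -0.0031,"y": -0.0043,"z": 0,"twist": -3},
  {"x": -0.0034,"y": -0.0042,"z": 0,"twist": -3},
])

```text
clock: 6.18
position: [656.9, -92.3, 49.1]
tcp_rot: [[-0.611, 0.791, 0.005], [0.791, 0.611, 0.001], [-0.002, 0.004, -1.0]]
ft_force: [3.3, 2.2, -0.0]
gripper_width: 0.4
```

```bash
python3 - <<'E'
from h import *
from arc import *
for n in ["top","scene"]:
    cal=viewer.get_calibration(n)
    im,d=viewer.read_camera(n); cv2.imwrite(f"pics/{n}4.png",im)
    for q in ["hub","pointer_tip","cone_mid","flange_mid","base"]: lm(q,n,cal,n=1)
s=robot.get_state();print(s["clock"],s["position"],s["ft_force"])
c=(576.5,-27.5)
rows([-55,-58,-61,-63,-65,-67],c,100,21,s["position"][:2])
E
```

```text
hub top [580. -26.  56.] 0.64
flange_mid top [573. -22.  87.] 0.66
base top [575. -30.  -0.] 0.97
hub scene [580. -24.  51.] 0.94
pointer_tip scene [ 666. -127.   58.] 0.74
cone_mid scene [ 632. -201.   46.] 0.78
base scene [578. -22.  -2.] 0.74
6.7833 [655.10009461 -93.01013196  47.5546099 ] [ 1.20299081  0.40057454 -0.24694568]
[[-0.004, -0.0044], [-0.0038, -0.0038], [-0.004, -0.0036], [-0.0027, -0.0023], [-0.0028, -0.0021], [-0.0029, -0.0021]] [ 634.90009461 -111.31013196]
```

View pics/scene4.png

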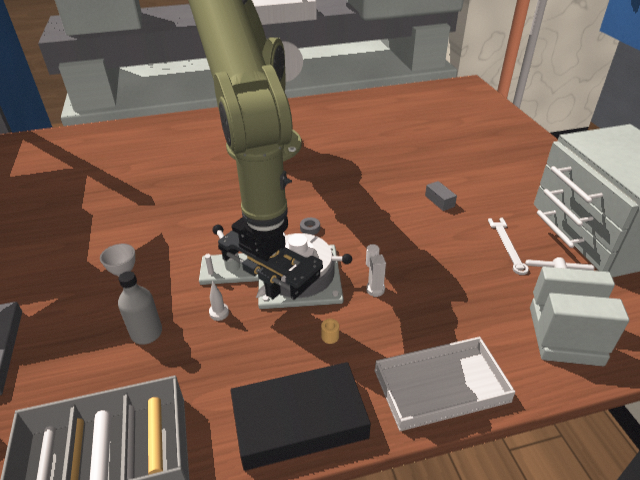

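The scene view shows the pointer tip near (666,-127), so the pointer is at about -50°. The flange is still central and nothing else has moved.

>>> apply_moves([
  {"x": -0.004,"y": -0.0044,"z": 0,"twist": -3},
  {"x": -0.0038,"y": -0.0038,"z": 0,"twist": -3},
  {"x": -0.004,"y": -0.0036,"z": 0,"twist": -3},
  {"x": -0.0027,"y": -0.0023,"z": 0,"twist": -2},
  {"x": -0.0028,"y": -0.0021,"z": 0,"twist": -2},
  {"x": -0.0029,"y": -0.0021,"z": 0,"twist": -2},
  {"x": 0,"y": 0,"z": 0,"twist": 0},
])

```text
clock: 7.37
position: [634.7, -111.5, 47.6]
tcp_rot: [[-0.385, 0.923, 0.0], [0.923, 0.385, 0.0], [-0.0, 0.0, -1.0]]
ft_force: [1.3, 0.7, 0.8]
gripper_width: 0.9
```

```bash
python3 - <<'E'
from h import *
from arc import *
for n in ["wrist","scene","top"]:
    cal=viewer.get_calibration(n)
    im,d=viewer.read_camera(n); cv2.imwrite(f"pics/{n}5.png",im)
    for q in ["hub","pointer_tip","cone_mid","flange_mid","base"]: lm(q,n,cal,n=1)
s=robot.get_state();print(s["clock"],s["position"],s["tcp_rot"][:,0],s["ft_force"])
E
```

```text
flange_mid wrist [573. -22.  76.] 0.67
base wrist [572. -21.  81.] 0.35
hub scene [580. -24.  51.] 0.85
pointer_tip scene [ 633. -149.   59.] 0.69
cone_mid scene [ 629. -202.   49.] 0.7
flange_mid scene [572. -20.  81.] 0.96
base scene [577. -23.  -3.] 0.97
hub top [578. -24.  58.] 0.81
pointer_tip top [570. -25.  82.] 0.73
cone_mid top [601. 448.  -1.] 0.19
flange_mid top [571. -22.  87.] 0.56
base top [579. -29.  -2.] 0.87
8.2667 [ 634.64524995 -111.34224826   47.50068206] [-3.85902233e-01  9.22539681e-01  6.04143529e-05] [ 0.51824831 -0.00267429  0.22738968]
```

View pics/wrist5.png

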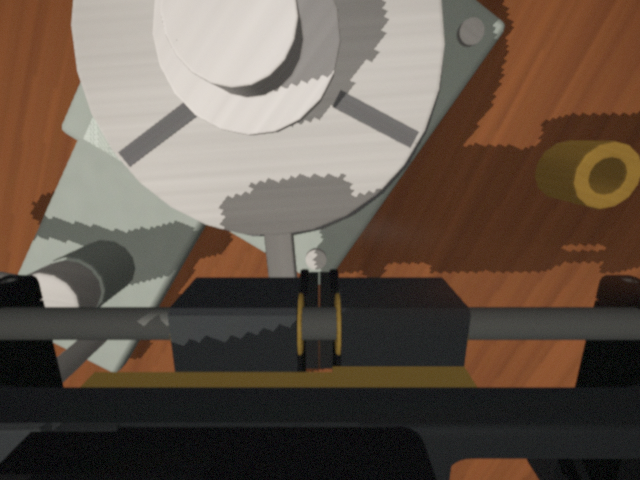

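View pics/top5.png

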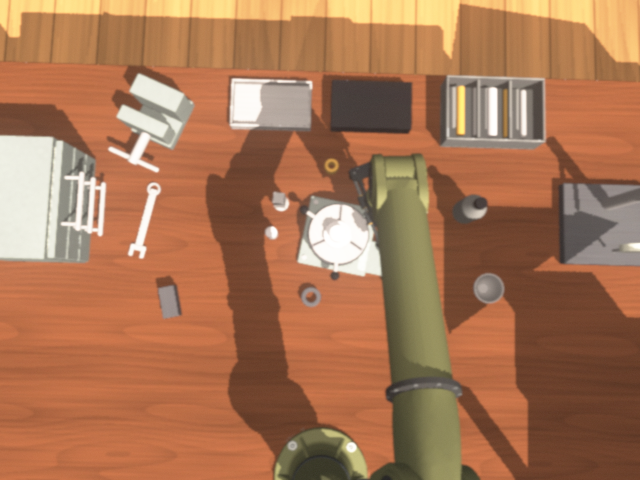

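```bash
python3 - <<'E'
from arc import *
rows([-69,-70.5],(576.5,-27.5),100,21,(634.7,-111.5))
E
```

```text
[[-0.0028, -0.0018], [-0.0022, -0.0015]] [ 629.7 -114.8]
```

Push 3.5° further, then back off and lift for a clear look.

>>> apply_moves([
  {"x": -0.0028,"y": -0.0018,"z": 0,"twist": -2},
  {"x": -0.0022,"y": -0.0015,"z": 0,"twist": -1.5},
  {"x": 0,"y": 0,"z": 0,"twist": 0},
  {"x": 0.01,"y": 0.003,"z": 0,"twist": 0},
  {"x": 0,"y": 0,"z": 0.04,"twist": 0},
  {"x": 0,"y": 0,"z": 0.04,"twist": 0},
  {"x": 0,"y": 0,"z": 0.04,"twist": 0},
  {"x": 0.02,"y": 0.03,"z": 0.04,"twist": 0},
  {"x": 0.02,"y": 0.03,"z": 0,"twist": 0},
  {"x": 0,"y": 0,"z": 0,"twist": 0},
])

```text
clock: 9.1
position: [678.3, -49.8, 201.8]
tcp_rot: [[-0.337, 0.942, 0.006], [0.942, 0.337, 0.006], [0.003, 0.008, -1.0]]
ft_force: [-0.9, 3.2, -1.2]
gripper_width: 0.5
```

```bash
python3 - <<'E'
from h import *
from arc import *
for n in ["wrist","scene","top"]:
    cal=viewer.get_calibration(n)
    im,d=viewer.read_camera(n); cv2.imwrite(f"pics/{n}6.png",im)
    np.save(f"{n}6.npy",np.array([cal["K"],cal["R"],np.tile(cal["t"],(3,1))]))
    for q in ["hub","pointer_tip","cone_mid","flange_mid","base"]: lm(q,n,cal,n=1)
    if n!="wrist":
        v=im[150:330,240:460] if n=="top" else im[200:340,180:400]
        cv2.imwrite(f"pics/{n}6z.png",cv2.resize(v,None,fx=3.3,fy=3.3,interpolation=cv2.INTER_CUBIC))
s=robot.get_state();print(s["clock"],s["position"],s["ft_force"])
E
```

```text
cone_mid wrist [ 521. -156.   57.] 0.6
hub scene [579. -25.  53.] 0.73
pointer_tip scene [ 628. -150.   59.] 0.67
cone_mid scene [ 630. -202.   47.] 0.79
flange_mid scene [570. -22.  81.] 0.81
base scene [577. -22.  -2.] 0.87
hub top [578. -20.  55.] 0.8
flange_mid top [574. -23.  82.] 0.91
base top [575. -31.  -1.] 0.67
10.0 [675.24428922 -58.38807886 198.55329542] [ 0.13076466  0.26862746 -0.09527805]
```

View pics/wrist6.png

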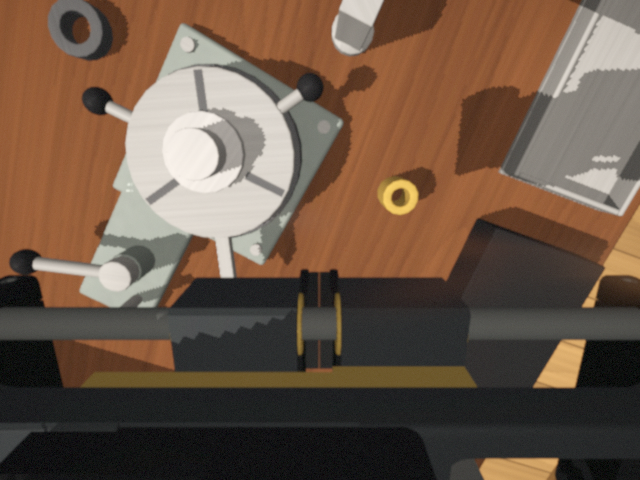

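View pics/top6z.png

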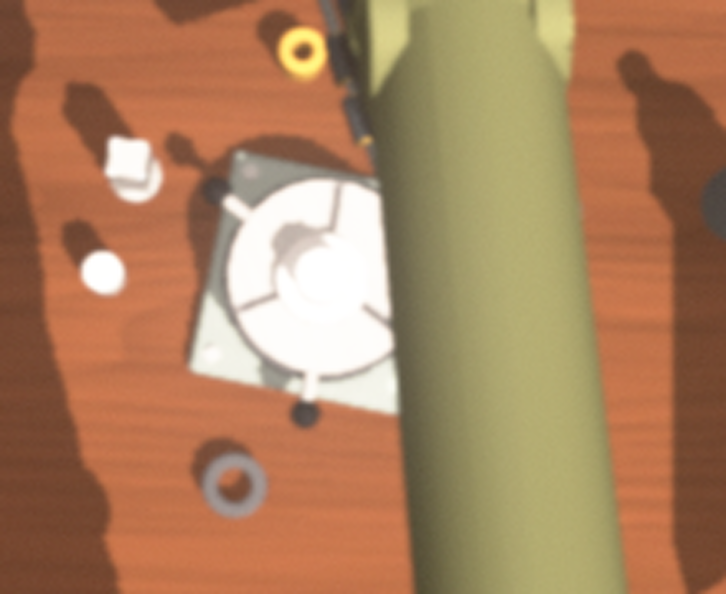

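View pics/scene6z.png

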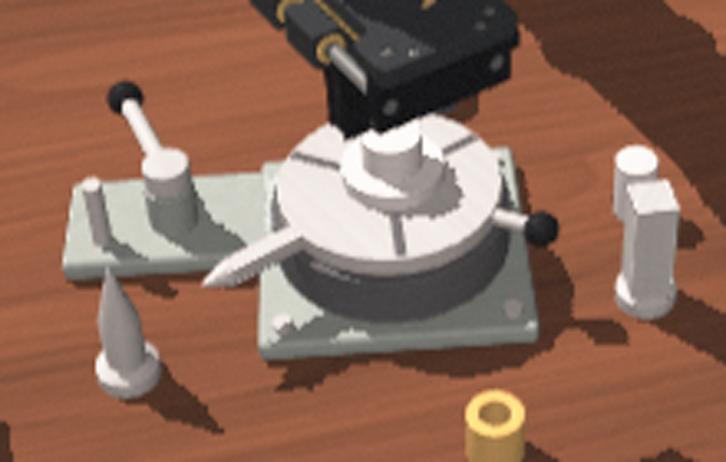

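The pointer is about 3-5° short of the cone line. I'll move the wrist camera over that line for a precise measurement.

>>> apply_moves([
  {"x": -0.01,"y": -0.005,"z": 0.003,"twist": -7.1},
  {"x": -0.01,"y": -0.005,"z": 0.003,"twist": -7.1},
  {"x": -0.01,"y": -0.005,"z": 0.003,"twist": -7.1},
  {"x": -0.01,"y": -0.005,"z": 0.003,"twist": -7.1},
  {"x": -0.01,"y": -0.005,"z": 0.003,"twist": -7.1},
  {"x": -0.01,"y": -0.005,"z": 0.003,"twist": -7.1},
  {"x": -0.01,"y": -0.005,"z": 0.003,"twist": -7.1},
  {"x": -0.01,"y": -0.005,"z": 0.003,"twist": -7.1},
  {"x": -0.01,"y": -0.005,"z": 0.003,"twist": -7.1},
  {"x": -0.01,"y": -0.005,"z": 0.003,"twist": -7.1},
])

```text
clock: 10.83
position: [574.8, -108.5, 228.8]
tcp_rot: [[0.789, 0.614, 0.0], [0.614, -0.789, -0.0], [0.0, 0.0, -1.0]]
ft_force: [0.4, 0.0, -0.2]
gripper_width: 0.5
```

>>> apply_moves([
  {"x": -0.012,"y": -0.008,"z": 0,"twist": -7},
  {"x": -0.012,"y": -0.008,"z": 0,"twist": -7},
  {"x": -0.012,"y": -0.008,"z": 0,"twist": -7},
  {"x": 0,"y": 0,"z": 0,"twist": 0},
  {"x": 0,"y": 0,"z": 0,"twist": 0},
  {"x": 0,"y": 0,"z": 0,"twist": 0},
])

```text
clock: 11.33
position: [539.9, -131.6, 228.7]
tcp_rot: [[0.954, 0.299, 0.001], [0.299, -0.954, 0.0], [0.001, -0.0, -1.0]]
ft_force: [1.4, -0.3, -0.1]
gripper_width: 0.5
```

```bash
cat > look.py <<'E'
from h import *
import sys,pickle
k=sys.argv[1]
cal=viewer.get_calibration("wrist"); pickle.dump(cal,open(f"w{k}.pkl","wb"))
im,d=viewer.read_camera("wrist"); cv2.imwrite(f"pics/wrist{k}.png",im); np.save(f"d{k}.npy",d)
for q in ["hub","pointer_tip","cone_mid","lock_pivot","lock_tip","flange_mid","base"]: lm(q,"wrist",cal,n=1)
s=robot.get_state();print(s["clock"],s["position"],np.degrees(np.arctan2(*s["tcp_rot"][[1,0],0])))
E
python3 look.py 7
```

```text
hub wrist [576. -29.   1.] 0.58
pointer_tip wrist [ 624. -152.   55.] 0.91
cone_mid wrist [ 626. -199.   50.] 0.63
lock_pivot wrist [ 519. -158.   55.] 0.95
flange_mid wrist [574. -24.  79.] 0.8
base wrist [577. -25.   4.] 0.77
11.7333 [ 539.40167809 -132.2001646   228.40641706] 17.24312743254
```

View pics/wrist7.png

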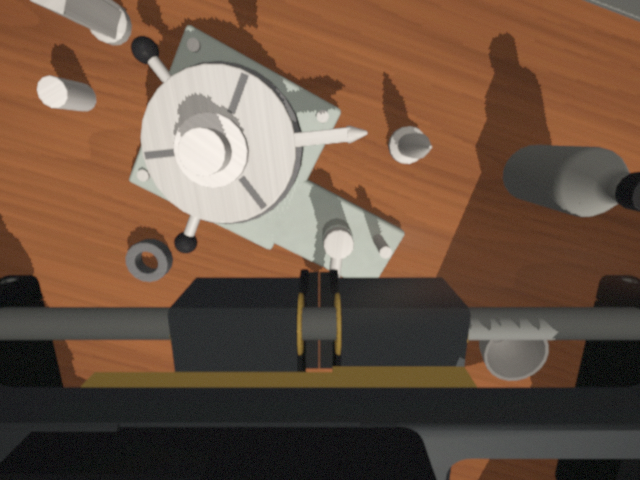

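The balls are at (145,49) and (186,242), the pointer tip at (367,132), and the cone post's foot at about (407,146) with its apex at about (431,150). Zooming in to take precise pixels.

```bash
python3 - <<'E'
from h import *
import pickle
im=cv2.imread("pics/wrist7.png")
v=cv2.resize(im[100:180,290:450],None,fx=5,fy=5,interpolation=cv2.INTER_CUBIC);cv2.imwrite("pics/w7z.png",v)
# balls
g=im.max(2)
for (u,v0) in [(145,49),(186,242)]:
    m=np.zeros_like(g);cv2.circle(m,(u,v0),19,255,-1)
    mm=((g<45)&(m>0)).astype(np.uint8)
    n,l,st,c=cv2.connectedComponentsWithStats(mm); i=1+np.argmax(st[1:,4]);print(c[i],st[i])
E
```

```text
[146.55837563  44.45177665] [133  37  26  18 197]
[185.61206897 239.51724138] [176 234  20  14 116]
```

View pics/w7z.png

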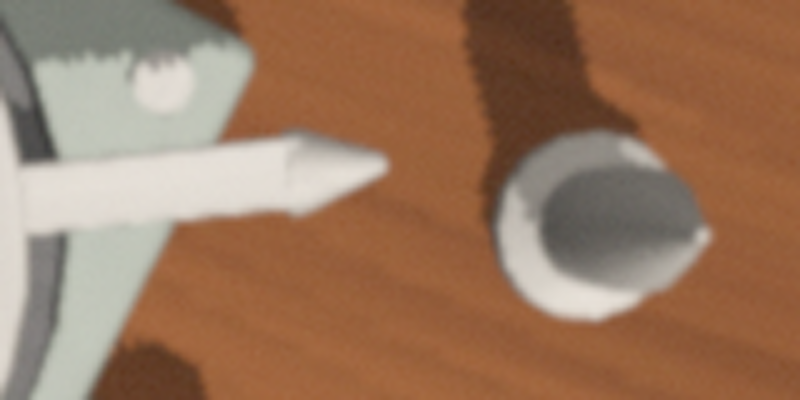

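```bash
cat > ang.py <<'E'
from h import *
import pickle
def ang(k,b1,b2,tip,apex,foot,root=None,end=None):
    cal=pickle.load(open(f"w{k}.pkl","rb"))
    B1,B2,T,A,F=[pix(*p,z,cal)[:2] for p,z in [(b1,58),(b2,58),(tip,58),(apex,88),(foot,6)]]
    print("arms",B1.round(1),B2.round(1),T.round(1),"ball dist",np.linalg.norm(B1-B2),"(173.2) tip-mid",np.linalg.norm(T-(B1+B2)/2),"(185)")
    M=(B1+B2)/2; H=M+(T-M)*50/185
    C=(A+F)/2
    print("hub",H.round(1),"apex",A.round(1),"foot",F.round(1))
    a=lambda v:np.degrees(np.arctan2(v[1],v[0]))
    print("pointer",a(T-M)," perp balls",a(B1-B2)-90,"cone apex",a(A-H),"foot",a(F-H),"tip->cone",a(C-T),"dist",np.linalg.norm(C-H))
    if root is not None: R,E=pix(*root,64,cal)[:2],pix(*end,64,cal)[:2]; print("bar",a(E-R))
    return H,C
E
python3 -c "
from ang import *
ang(7,(145,49),(186,242),(367.6,132.4),(431.2,147.2),(408.4,145.2),(310,139.4),(348,134.9))"
```

```text
arms [636.   53.8] [476.5 -14.7] [ 628.4 -151.2] ball dist 173.60117240782336 (173.2) tip-mid 185.42609069901033 (185)
hub [575.8 -26.6] apex [ 631.6 -202.3] foot [ 631.8 -203.3]
pointer -67.0825638299981  perp balls -66.76020323132451 cone apex -72.35800415813324 foot -72.4049705283211 tip->cone -86.37123611698024 dist 184.8914006676712
bar -66.05869848280358
```

The geometry checks out: ball spacing 173.6 mm (should be 173.2), tip to ball midpoint 185.4 mm (185). The pointer is at -67.0° and the cone at -72.4°, so 5.4° remain. I'll come back down beside the arm.

>>> apply_moves([
  {"x": 0.025,"y": 0.006,"z": 0,"twist": 0.1},
  {"x": 0.025,"y": 0.006,"z": 0,"twist": 0.1},
  {"x": 0.025,"y": 0.006,"z": 0,"twist": 0},
  {"x": 0.026,"y": 0.0065,"z": 0,"twist": 0},
  {"x": 0,"y": 0,"z": 0,"twist": 0},
  {"x": 0,"y": 0,"z": -0.025,"twist": 0},
  {"x": 0,"y": 0,"z": -0.03,"twist": 0},
  {"x": 0,"y": 0,"z": -0.03,"twist": 0},
  {"x": 0,"y": 0,"z": -0.025,"twist": 0},
  {"x": 0,"y": 0,"z": 0,"twist": 0},
])

```text
clock: 12.57
position: [635.7, -107.7, 112.2]
tcp_rot: [[0.954, 0.299, -0.011], [0.299, -0.954, 0.002], [-0.01, -0.005, -1.0]]
ft_force: [-1.4, -0.0, -0.6]
gripper_width: 0.0
```

```bash
python3 look.py 8
```

```text
cone_mid wrist [ 631. -198.   49.] 0.77
base wrist [575. -25.   1.] 0.79
12.9667 [ 641.28077171 -108.06862894  120.47702384] 17.397882541411164
```

View pics/wrist8.png

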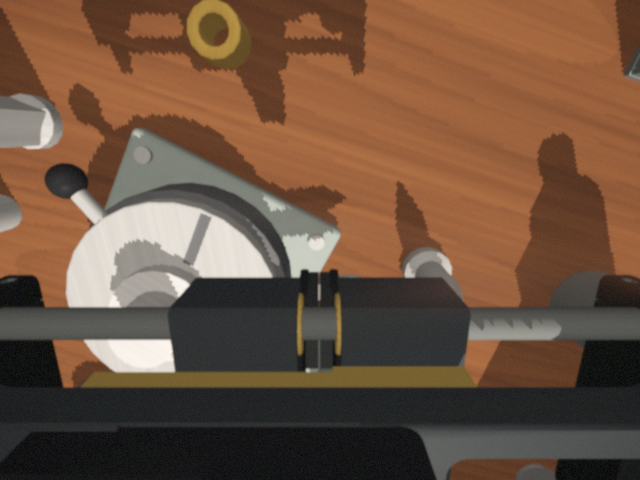

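>>> apply_moves([
  {"x": 0,"y": 0,"z": -0.02,"twist": 0},
  {"x": 0,"y": 0,"z": -0.02,"twist": 0},
  {"x": 0,"y": 0,"z": -0.015,"twist": 0},
  {"x": 0,"y": 0,"z": -0.012,"twist": 0},
  {"x": 0,"y": 0,"z": -0.003,"twist": 0},
  {"x": 0,"y": 0,"z": 0,"twist": 0},
  {"x": 0,"y": 0,"z": 0,"twist": 0},
])

```text
clock: 13.55
position: [640.9, -108.0, 49.5]
tcp_rot: [[0.954, 0.299, 0.001], [0.299, -0.954, -0.0], [0.001, 0.001, -1.0]]
ft_force: [0.3, 0.1, 0.4]
gripper_width: 0.4
```

```bash
python3 - <<'E'
from h import *
from arc import *
s=robot.get_state();print(s["clock"],s["position"],s["ft_force"])
c=(575.8,-26.6)
print(P(-66,c,100,15.5),P(-72.4,c,100,15.5))
rows([-64,-66,-67.5,-69,-70.5],c,100,15.5,s["position"][:2])
E
```

```text
13.55 [ 640.93656412 -107.99717529   49.46762789] [0.3011851  0.05888222 0.3908603 ]
[ 630.6336189 -111.6501278] [ 620.81144443 -117.23233347]
[[-0.0074, -0.0017], [-0.0029, -0.002], [-0.0022, -0.0014], [-0.0023, -0.0013], [-0.0023, -0.0013]] [ 623.83656412 -115.69717529]
```

>>> apply_moves([
  {"x": -0.0074,"y": -0.0017,"z": 0,"twist": 0},
  {"x": -0.0029,"y": -0.002,"z": 0,"twist": 0},
  {"x": 0,"y": 0,"z": 0,"twist": 0},
])

```text
clock: 13.8
position: [629.8, -112.0, 49.6]
tcp_rot: [[0.954, 0.299, 0.001], [0.299, -0.954, -0.0], [0.001, 0.001, -1.0]]
ft_force: [0.7, -0.5, -0.0]
gripper_width: 0.4
```

>>> apply_moves([
  {"x": -0.0022,"y": -0.0014,"z": 0,"twist": 0},
  {"x": -0.0023,"y": -0.0013,"z": 0,"twist": 0},
  {"x": 0,"y": 0,"z": 0,"twist": 0},
])

```text
clock: 14.05
position: [626.0, -114.1, 49.3]
tcp_rot: [[0.954, 0.299, 0.002], [0.299, -0.954, 0.0], [0.002, 0.0, -1.0]]
ft_force: [1.6, 2.2, 1.2]
gripper_width: 0.6
```

>>> apply_moves([
  {"x": -0.0023,"y": -0.0013,"z": 0,"twist": 0},
  {"x": -0.0015,"y": -0.0008,"z": 0,"twist": 0},
  {"x": 0,"y": 0,"z": 0,"twist": 0},
  {"x": 0,"y": 0,"z": 0,"twist": 0},
])

```text
clock: 14.38
position: [621.6, -116.7, 48.6]
tcp_rot: [[0.954, 0.299, 0.0], [0.299, -0.954, -0.0], [-0.0, 0.0, -1.0]]
ft_force: [2.0, 1.1, 1.3]
gripper_width: 0.8
```

>>> apply_moves([
  {"x": 0.01,"y": 0.003,"z": 0,"twist": 0},
  {"x": 0,"y": 0,"z": 0.035,"twist": 0},
  {"x": 0,"y": 0,"z": 0.04,"twist": 0},
  {"x": 0,"y": 0,"z": 0.04,"twist": 0},
  {"x": -0.02,"y": -0.004,"z": 0.04,"twist": 0},
  {"x": -0.025,"y": -0.005,"z": 0.025,"twist": 0},
  {"x": -0.03,"y": -0.006,"z": 0,"twist": 0},
  {"x": -0.017,"y": -0.004,"z": 0,"twist": 0},
  {"x": 0,"y": 0,"z": 0,"twist": 0},
  {"x": 0,"y": 0,"z": 0,"twist": 0},
])

```text
clock: 15.22
position: [540.4, -133.3, 225.6]
tcp_rot: [[0.955, 0.297, -0.001], [0.297, -0.955, -0.001], [-0.001, 0.001, -1.0]]
ft_force: [0.2, 1.8, 0.1]
gripper_width: 0.6
```

```bash
python3 look.py 9; python3 - <<'E'
import cv2
im=cv2.imread("pics/wrist9.png")
v=cv2.resize(im[100:190,290:450],None,fx=5,fy=5,interpolation=cv2.INTER_CUBIC);cv2.imwrite("pics/w9z.png",v)
E
```

```text
pointer_tip wrist [ 614. -153.   55.] 0.86
cone_mid wrist [ 626. -199.   51.] 0.87
lock_pivot wrist [ 520. -156.   54.] 0.7
flange_mid wrist [572. -23.  79.] 0.95
base wrist [578. -28.  -1.] 0.86
15.6167 [ 541.4075267  -131.78911028  225.20701339] 17.442386831896055
```

View pics/wrist9.png

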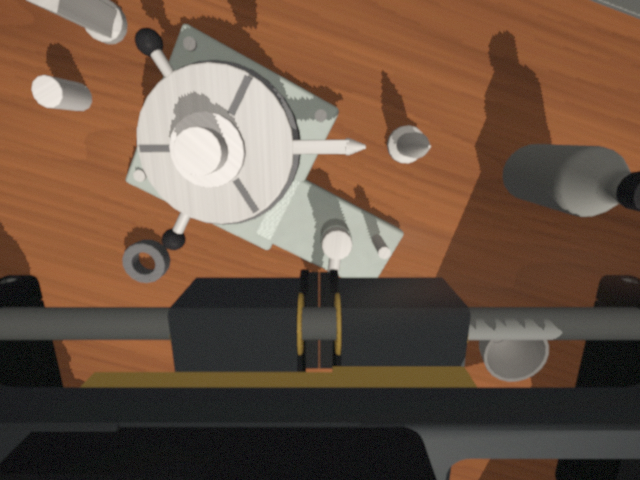

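View pics/w9z.png

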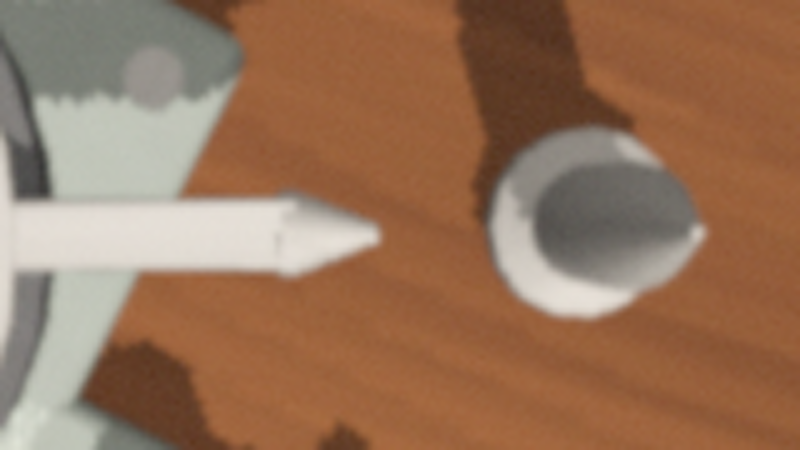

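```bash
python3 - <<'E'
import cv2
im=cv2.imread("pics/wrist9.png")
a=cv2.resize(im[15:70,120:180],None,fx=6,fy=6,interpolation=cv2.INTER_CUBIC)
b=cv2.resize(im[212:267,145:205],None,fx=6,fy=6,interpolation=cv2.INTER_CUBIC)
cv2.imwrite("pics/b9.png",cv2.hconcat([a,b]))
E
python3 -c "
from ang import *
ang(9,(149,41),(174,239),(366,147.4),(430.6,146.6),(407.2,144.4),(296,147),(346,147))"
```

```text
arms [643.4  47.8] [477.8  -5.5] [ 615.6 -155.9] ball dist 174.0073473339154 (173.2) tip-mid 185.3563244961199 (185)
hub [575.4 -26.7] apex [ 631.8 -202.6] foot [ 632.  -203.2]
pointer -72.71650443211047  perp balls -72.14936949106414 cone apex -72.23514211474279 foot -72.23739470633113 tip->cone -70.93199997087707 dist 185.04902368573968
bar -72.69013274993206
```

View pics/b9.png

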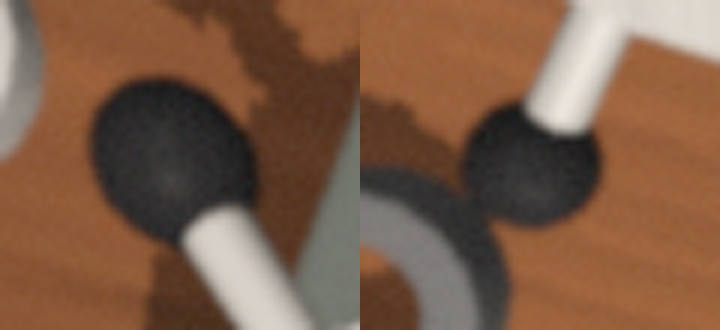

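The pointer reads -72.5° ± 0.3 against -72.24° for the cone, so they agree to within 0.5°. The flange is still in place. Now the lock lever: pivot (520,-158), tip (436,-177). The pin sits near (525,-206), so the lever should end at about -99°.

>>> apply_moves([
  {"x": -0.029,"y": -0.002,"z": 0,"twist": 0},
  {"x": -0.029,"y": -0.002,"z": 0,"twist": 0},
  {"x": -0.028,"y": -0.004,"z": 0,"twist": 0},
  {"x": 0,"y": 0,"z": 0,"twist": 0},
  {"x": 0,"y": 0,"z": -0.025,"twist": 0},
  {"x": 0,"y": 0,"z": -0.03,"twist": 0},
  {"x": 0,"y": 0,"z": -0.02,"twist": 0},
  {"x": 0,"y": 0,"z": -0.01,"twist": 0},
  {"x": 0,"y": 0,"z": 0,"twist": 0},
  {"x": 0,"y": 0,"z": 0,"twist": 0},
])

```text
clock: 16.45
position: [455.6, -140.0, 141.0]
tcp_rot: [[0.954, 0.299, 0.0], [0.299, -0.954, 0.0], [0.0, -0.0, -1.0]]
ft_force: [-0.1, 0.6, 0.2]
gripper_width: 0.3
```

```bash
python3 look.py 10; python3 - <<'E'
from h import *
for n in ["scene","top"]:
    cal=viewer.get_calibration(n)
    im,d=viewer.read_camera(n); cv2.imwrite(f"pics/{n}10.png",im)
    for q in ["lock_pivot","lock_tip","pointer_tip"]: lm(q,n,cal,n=1)
im=cv2.imread("pics/scene10.png")[190:340,180:400]
cv2.imwrite("pics/scene10z.png",cv2.resize(im,None,fx=3.3,fy=3.3,interpolation=cv2.INTER_CUBIC))
E
```

```text
pointer_tip wrist [ 612. -156.   57.] 0.94
cone_mid wrist [ 630. -200.   51.] 0.95
lock_pivot wrist [ 521. -157.   53.] 0.86
lock_tip wrist [ 435. -177.   60.] 0.8
flange_mid wrist [576. -25.  78.] 0.64
base wrist [579. -27.   0.] 0.55
16.85 [ 455.43221897 -140.26925806  141.26506413] 17.39613707687957
lock_pivot scene [ 519. -161.   54.] 0.9
lock_tip scene [ 435. -173.   59.] 0.61
pointer_tip scene [ 616. -155.   58.] 0.82
lock_pivot top [ 518. -160.   53.] 0.55
pointer_tip top [ 620. -153.   62.] 0.64
```

View pics/wrist10.png

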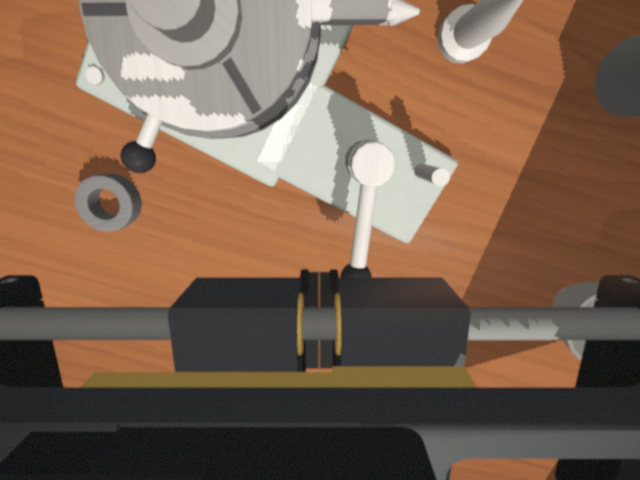

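View pics/scene10z.png

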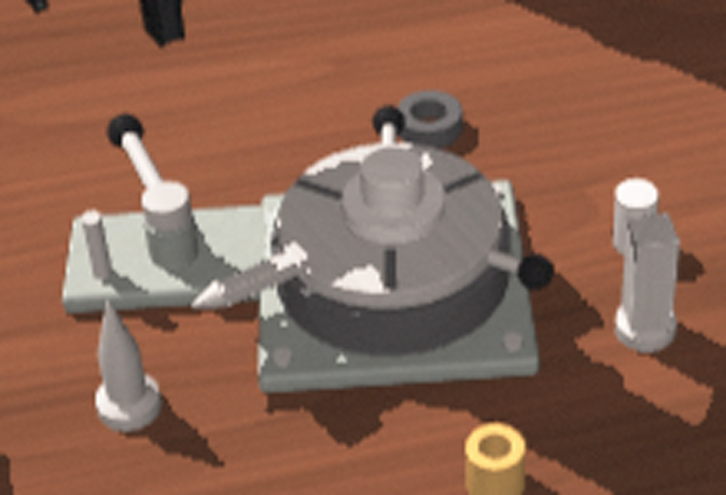

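The lever ball is at (355,272), right of the fingertip, the pivot is at (371,162) and the pin at (440,178). The finger is clear on the lever's open side.

```bash
python3 - <<'E'
from h import *
import pickle
cal=pickle.load(open("w10.pkl","rb"))
p=pix(371.5,162,68,cal);l=pix(360,255,62,cal);l2=pix(368,200,62,cal);pin=pix(441,177,63,cal)
print(p,l,l2,pin,np.degrees(np.arctan2(*(l-l2)[[1,0]])),pin[:2]-p[:2])
from arc import *
c=(520,-159)
for a in [-168,-99]: print(a,P(a,c,60,0),P(a,c,60,-30),P(a,c,60,-15.3))
E
```

```text
[ 522.24910158 -156.20909459   68.        ] [ 457.40771287 -171.59643778   62.        ] [ 497.05992257 -163.60810327   62.        ] [ 526.87581912 -205.34163597   63.        ] -168.6096552283459 [  4.62671754 -49.13254139]
-168 [ 461.31114396 -171.47470145] [ 455.07379323 -142.13027343] [ 458.13009509 -156.50904316]
-99 [ 510.6139321  -218.26130044] [ 480.98328188 -213.56826648] [ 495.50230049 -215.86785312]
```

>>> apply_moves([
  {"x": 0,"y": 0,"z": -0.03,"twist": 0},
  {"x": 0,"y": 0,"z": -0.03,"twist": 0},
  {"x": 0,"y": 0,"z": -0.02,"twist": 0},
  {"x": 0,"y": 0,"z": -0.01,"twist": 0},
  {"x": 0,"y": 0,"z": -0.003,"twist": 0},
  {"x": 0,"y": 0,"z": 0,"twist": 0},
  {"x": 0,"y": 0,"z": 0,"twist": 0},
])

```text
clock: 17.83
position: [456.1, -140.4, 48.8]
tcp_rot: [[0.954, 0.299, 0.002], [0.299, -0.954, -0.001], [0.002, 0.001, -1.0]]
ft_force: [0.2, 0.2, 0.4]
gripper_width: 0.9
```

```bash
python3 - <<'E'
from arc import *
c=(520.5,-158.5)
rows([-172,-167,-163,-159,-155,-151,-147,-143,-139],c,60,-15.3,(456.1,-140.4))
rows(range(-135,-106,4),c,60,-15.3,P(-139,c,60,-15.3))
E
```

```text
[[0.0029, -0.0113], [-0.0004, -0.0054], [0.0, -0.0043], [0.0004, -0.0043], [0.0007, -0.0043], [0.0009, -0.0042], [0.0012, -0.0041], [0.0016, -0.0041], [0.0018, -0.0039]] [ 465.2 -186.3]
[[0.0021, -0.0038], [0.0023, -0.0036], [0.0026, -0.0035], [0.0028, -0.0033], [0.0031, -0.003], [0.0032, -0.0029], [0.0034, -0.0026], [0.0036, -0.0024]] [ 488.27972204 -211.41648516]
```

>>> apply_moves([
  {"x": 0.0029,"y": -0.0113,"z": 0,"twist": 0},
  {"x": -0.0004,"y": -0.0054,"z": 0,"twist": 0},
  {"x": 0,"y": -0.0043,"z": 0,"twist": 1},
  {"x": 0.0004,"y": -0.0043,"z": 0,"twist": 4},
  {"x": 0.0007,"y": -0.0043,"z": 0,"twist": 4},
  {"x": 0.0009,"y": -0.0042,"z": 0,"twist": 4},
  {"x": 0.0012,"y": -0.0041,"z": 0,"twist": 4},
  {"x": 0.0016,"y": -0.0041,"z": 0,"twist": 4},
  {"x": 0.0018,"y": -0.0039,"z": 0,"twist": 4},
  {"x": 0,"y": 0,"z": 0,"twist": 0},
])

```text
clock: 18.67
position: [464.9, -187.2, 48.5]
tcp_rot: [[0.738, 0.675, 0.001], [0.675, -0.738, -0.0], [0.001, 0.001, -1.0]]
ft_force: [-0.6, 0.4, 0.8]
gripper_width: 0.7
```

>>> apply_moves([
  {"x": 0.0021,"y": -0.0038,"z": 0,"twist": 4},
  {"x": 0.0023,"y": -0.0036,"z": 0,"twist": 4},
  {"x": 0.0026,"y": -0.0035,"z": 0,"twist": 4},
  {"x": 0.0028,"y": -0.0033,"z": 0,"twist": 4},
  {"x": 0.0031,"y": -0.003,"z": 0,"twist": 4},
  {"x": 0.0032,"y": -0.0029,"z": 0,"twist": 4},
  {"x": 0.0034,"y": -0.0026,"z": 0,"twist": 4},
  {"x": 0,"y": 0,"z": 0,"twist": 0},
  {"x": 0,"y": 0,"z": 0,"twist": 0},
])

```text
clock: 19.42
position: [483.8, -209.6, 47.9]
tcp_rot: [[0.339, 0.941, 0.001], [0.941, -0.339, -0.001], [-0.001, 0.001, -1.0]]
ft_force: [-0.0, -0.4, 0.2]
gripper_width: 0.5
```

```bash
python3 look.py 11; python3 - <<'E'
from h import *
for n in ["scene"]:
    cal=viewer.get_calibration(n)
    im,d=viewer.read_camera(n); cv2.imwrite(f"pics/{n}11.png",im)
    for q in ["lock_pivot","lock_tip","pointer_tip"]: lm(q,n,cal,n=1)
im=im[190:340,180:400]
cv2.imwrite("pics/scene11z.png",cv2.resize(im,None,fx=3.3,fy=3.3,interpolation=cv2.INTER_CUBIC))
E
```

```text
pointer_tip wrist [ 611. -153.   56.] 0.77
cone_mid wrist [ 627. -200.   52.] 0.59
lock_pivot wrist [ 521. -156.   58.] 0.71
lock_tip wrist [ 629. -203.   51.] 0.29
19.8167 [ 483.71048752 -208.79758288   47.75123578] 70.37547800696612
lock_pivot scene [ 520. -159.   51.] 0.61
lock_tip scene [ 489. -235.   60.] 0.89
pointer_tip scene [ 618. -155.   59.] 0.58
```

View pics/wrist11.png

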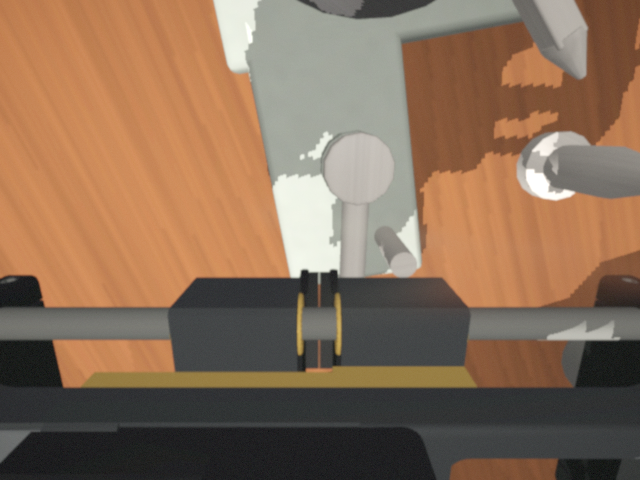

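View pics/scene11z.png

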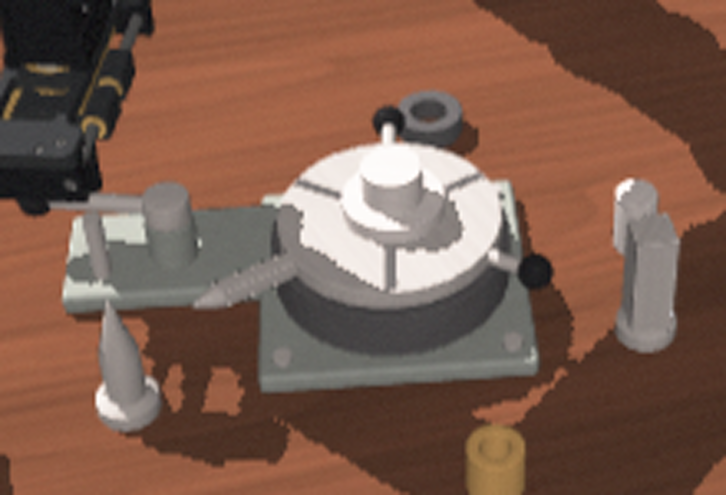

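The lever (column 353) is nearly at the pin, whose top is at (402,262). I'll continue gently while watching the force.

```bash
python3 - <<'E'
from arc import *
c=(520.5,-158.5)
rows([-109,-107,-105,-103,-101,-99,-97,-95],c,60,-15.3,(483.8,-209.2))
E
```

```text
[[0.0027, -0.001], [0.0018, -0.0012], [0.0019, -0.0011], [0.0019, -0.001], [0.0019, -0.001], [0.002, -0.0009], [0.002, -0.0008], [0.002, -0.0007]] [ 500.  -216.9]
```

>>> apply_moves([
  {"x": 0.0027,"y": -0.001,"z": 0,"twist": 2},
  {"x": 0.0018,"y": -0.0012,"z": 0,"twist": 2},
  {"x": 0.0019,"y": -0.0011,"z": 0,"twist": 2},
  {"x": 0.0019,"y": -0.001,"z": 0,"twist": 2},
  {"x": 0,"y": 0,"z": 0,"twist": 0},
])

```text
clock: 20.43
position: [491.4, -213.2, 47.5]
tcp_rot: [[0.201, 0.98, -0.001], [0.98, -0.201, 0.0], [-0.0, -0.001, -1.0]]
ft_force: [-1.2, -1.9, 1.5]
gripper_width: 0.3
```

>>> apply_moves([
  {"x": 0.0019,"y": -0.001,"z": 0,"twist": 2},
  {"x": 0,"y": 0,"z": 0,"twist": 0},
])

```text
clock: 20.6
position: [493.4, -214.1, 47.5]
tcp_rot: [[0.167, 0.986, -0.001], [0.986, -0.167, 0.0], [-0.0, -0.001, -1.0]]
ft_force: [-2.2, -0.0, 0.7]
gripper_width: 0.7
```

>>> apply_moves([
  {"x": 0.002,"y": -0.0009,"z": 0,"twist": 2},
  {"x": 0,"y": 0,"z": 0,"twist": 0},
])

```text
clock: 20.77
position: [494.3, -214.8, 47.3]
tcp_rot: [[0.133, 0.991, -0.003], [0.991, -0.133, 0.001], [0.0, -0.003, -1.0]]
ft_force: [-4.5, 0.8, 3.3]
gripper_width: 0.4
```

>>> apply_moves([
  {"x": 0.0015,"y": -0.0003,"z": 0,"twist": 0},
  {"x": 0,"y": 0,"z": 0,"twist": 0},
])

```text
clock: 20.93
position: [494.4, -214.8, 47.2]
tcp_rot: [[0.135, 0.991, -0.006], [0.991, -0.135, 0.001], [0.0, -0.006, -1.0]]
ft_force: [-9.2, 1.7, 5.5]
gripper_width: 0.5
```

>>> apply_moves([
  {"x": 0.0015,"y": -0.0003,"z": 0,"twist": 0},
  {"x": 0,"y": 0,"z": 0,"twist": 0},
])

```text
clock: 21.1
position: [494.5, -214.8, 47.0]
tcp_rot: [[0.135, 0.991, -0.009], [0.991, -0.135, 0.002], [0.001, -0.009, -1.0]]
ft_force: [-11.8, 2.7, 9.6]
gripper_width: 0.1
```

Position has stopped while the force climbs to about 12 N: the lever is against its stop. I'll back off, lift and inspect.

>>> apply_moves([
  {"x": -0.003,"y": 0.0006,"z": 0,"twist": 0},
  {"x": -0.008,"y": 0.001,"z": 0,"twist": 0},
  {"x": -0.008,"y": 0.001,"z": 0,"twist": 0},
  {"x": 0,"y": 0,"z": 0.03,"twist": 0},
  {"x": 0,"y": 0,"z": 0.04,"twist": 0},
  {"x": 0,"y": 0,"z": 0.04,"twist": 0},
  {"x": -0.01,"y": 0.01,"z": 0.04,"twist": -7},
  {"x": 0,"y": 0.015,"z": 0.02,"twist": -7},
  {"x": 0,"y": 0.015,"z": 0,"twist": -7},
  {"x": 0,"y": 0,"z": 0,"twist": 0},
])

```text
clock: 21.93
position: [471.5, -170.2, 219.2]
tcp_rot: [[0.478, 0.878, 0.005], [0.878, -0.478, -0.001], [0.002, 0.005, -1.0]]
ft_force: [0.7, -0.3, -0.4]
gripper_width: 0.3
```

>>> apply_moves([
  {"x": 0.01,"y": 0.005,"z": 0,"twist": -7},
  {"x": 0.01,"y": 0.005,"z": 0,"twist": -7},
  {"x": 0.01,"y": 0.005,"z": 0,"twist": -7},
  {"x": 0.01,"y": 0.005,"z": 0,"twist": -7},
  {"x": 0.01,"y": 0.005,"z": 0,"twist": -7},
  {"x": 0.01,"y": 0.005,"z": 0,"twist": -7},
  {"x": 0,"y": 0,"z": 0,"twist": 0},
  {"x": 0,"y": 0,"z": 0,"twist": 0},
])

```text
clock: 22.6
position: [529.4, -143.4, 215.7]
tcp_rot: [[0.941, 0.338, -0.002], [0.338, -0.941, 0.0], [-0.002, -0.001, -1.0]]
ft_force: [-0.9, -0.0, -0.1]
gripper_width: 0.7
```

```bash
python3 look.py 12; python3 - <<'E'
from h import *
im=cv2.imread("pics/wrist12.png")
cv2.imwrite("pics/w12z.png",cv2.resize(im[20:280,100:500],None,fx=2,fy=2,interpolation=cv2.INTER_CUBIC))
for n in ["scene"]:
    cal=viewer.get_calibration(n)
    im,d=viewer.read_camera(n)
    for q in ["lock_pivot","lock_tip","pointer_tip","flange_mid"]: lm(q,n,cal,n=1)
cv2.imwrite("pics/scene12.png",im)
E
```

```text
pointer_tip wrist [ 611. -154.   55.] 0.65
cone_mid wrist [ 627. -199.   50.] 0.94
lock_pivot wrist [ 517. -157.   54.] 0.57
lock_tip wrist [ 505. -242.   57.] 0.75
flange_mid wrist [574. -22.  79.] 0.96
base wrist [576. -26.   3.] 0.62
23.0 [ 529.81812115 -143.45232235  217.05433284] 19.425296059013583
lock_pivot scene [ 520. -159.   53.] 0.8
lock_tip scene [ 503. -238.   60.] 0.76
pointer_tip scene [ 615. -157.   57.] 0.72
flange_mid scene [571. -18.  80.] 0.75
```

View pics/w12z.png

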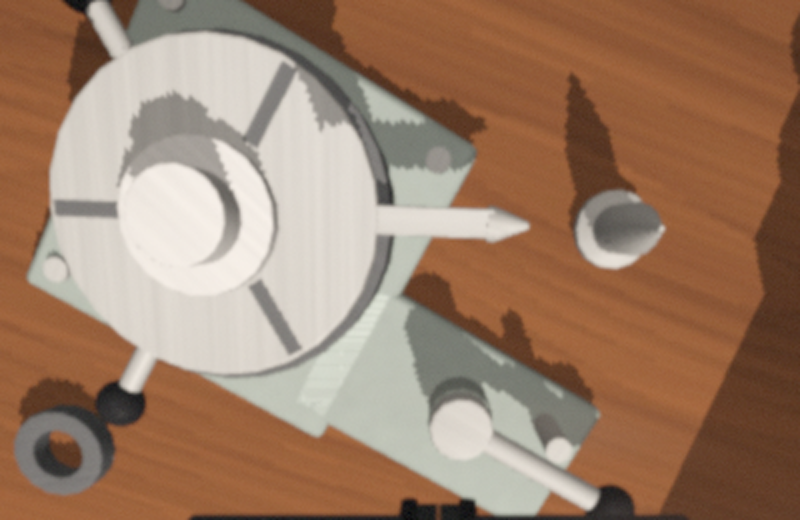

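View pics/scene12.png

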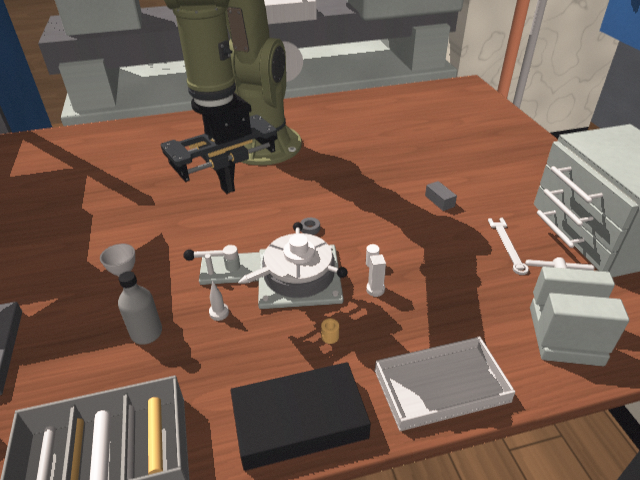

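In the zoom the lever lies against the pin at (556,450), with its ball at (610,500). The pointer tip at (529,226) is in line with the cone. One last angle check, then I'll hand in.

```bash
python3 - <<'E'
from h import *
import pickle
cal=pickle.load(open("w12.pkl","rb"))
a=lambda v:np.degrees(np.arctan2(v[1],v[0]))
b=pix(160.5,221,58,cal)
T=pix(364.5,133,58,cal);A=pix(431,134.5,88,cal);R=pix(295,130.5,64,cal);E=pix(345,132.5,64,cal)
H=np.array([575.6,-26.7,0]);print(T,A,"ptr",a((T-H)),"bar",a(E-R),"cone",a(A-H))
s=robot.get_state();print(s["clock"],s["ft_force"])
workorder.hand_in()
E
```

```text
[ 616.13972625 -155.3776185    58.        ] [ 631.41982495 -201.95680005   88.        ] ptr -72.51303030689807 bar -72.41299124854719 cone -72.33316426158758
23.25 [-1.00969762  0.12358168 -0.58108588]
the job is handed in; nothing more can be done
```

The job is done and handed in at about 23 s. I pushed the pointed arm clockwise with the shut fingertip until it aimed at the cone post, checked it, and only then pushed the lock lever round to its stop pin.

**Last checks (wrist camera, after backing off):**
- **Pointer:** it reads -72.5° (bar edges -72.4°) and the cone is at -72.3°, so the two agree to within about 0.2°. Locking did not move it; before locking it read about -72.5°, on measurements that differed by up to 0.6°.
- **Lever:** it stopped moving while the push rose to about 12 N (15 N with the vertical part). The picture shows it resting against the stop pin.
- **Flange and bench items:** the flange still stands in the middle of the table. The other loose items showed no movement in the pictures; I did not re-measure each one.
- **Robot:** at hand-in the gripper was about 150 mm above the table parts and touching nothing.

**What disagreed:** some of the networks' reports were wrong, such as cone_mid reported at the wrong object with low to middling confidence. They also read a few mm off, so I took the final angles from my own pixel measurements. The first push stopped about 5° short because the finger was thinner than I assumed. I found this in the wrist view and corrected it before locking.

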